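# Put the paint jar away in the solvent cabinet and snap its door shut

### The arm

A 6-joint arm with a two-finger parallel gripper is mounted at the origin on a cart in front of the work surface, level with it; the furniture and walls round the work are solid. World frame = base frame: x ahead of the robot, y to its left, z up, the work surface at z = 0. Lengths are in m, angles in rad, forces in N, time in s.
With the tool pointing down it reaches from about 0.275 to 0.975 m from the base axis. Payload 8.4 kg.
Tool frame: the origin (TCP) lies between the finger pads; the fingertips stand 14 mm ahead of it and the grasp point (between the pads) lies 5 mm behind it; y points along the fingers, z is the direction in which the jaws open and shut, and the axes are right-handed (so a half turn about y gives the same grasp; the last joint's range is limited). The gripper opens to 92 mm and grips with 3 to 60 N. Pads are 20 mm wide; open, the fingers measure 128 mm over their backs; the gripper's body (75 mm by 189 mm) begins 69 mm behind the grasp point.
Start: joints at [1.119, 0.353, 1.633, -0, 1.155, -0.002], TCP at [0.272, 0.563, 0.229] pointing down, gripper open.
Joint ranges: [-2.63, 2.63], [-0.92, 2.1], [0.06, 2.66], [-1.3, 4.44], [0, 2.69], [-3.02, 3.02]. Speed limits (rad/s): [2.22, 2.22, 2.79, 3.14, 3.14, 3.14].

### API

Orientations are given as a unit quaternion [x, y, z, w].
In Python, from bench import robot gives the robot as it stands.
- The arm moves only by the tool play_rows, never from a script. Its argument "steps" is a list of rows, each a list of 3 entries, a list of its own where there are three numbers: the shift along the tool's x, y, z in cm, then the turn, a rotation vector about the tool's x, y, z in rad, then the closure, from 0 (fully open) to 1 (shut). A call has 1 to 10 rows; each row is the pose to reach, as a shift and turn from the pose commanded when the call began, along the tool's axes at that moment; what a row does not reach only later rows make up. A row lasts 1/8 s, in which the tool goes at most 62.5 mm and 10.7 degrees, less where a joint would pass 70% of its speed; a pose out of reach is approached as far as the arm can. A call with a gripper value outside its range is refused whole. The fingers move at their own pace and stop on an object; the grip force is fixed at half the most. Time passes only in rows, so rows that repeat a pose let the fingers close. It gives the time, the measured TCP pose, the force and the opening at its end, in the units of the state.
- robot.sense(): the state, without advancing time (a new reading comes with each control period).
- robot.camera(name): name is "scene" or "top" or "wrist"; returns a dict with "pixels" (480x640x3 uint8, red, green, blue), "mtx" (3x3 intrinsics, pixels), "eye" and "attitude" of the camera in the world. Camera axes: x right, y down, z forward; pixel columns grow to the right and rows downward; lengths in m; the calibration is good to about 2 mm. A picture is of the moment at which its call begins. There is no depth.
- robot.sign_off(): hands the job in, once; it reports no verdict.
The state is a dict: "t": time; "joints": joint angles; "qd": joint speeds; "effort": joint torques, N m; "tcp_pos": TCP position; "tool_rot": TCP orientation; "ft_force": force on the tool from outside, world axes, zero at the start; "ft_torque": the same for the moment, N m; "grip_width": opening from 0.0 (shut) to 1.0 (fully open).
Only numpy, scipy, OpenCV 4.12 (cv2) and the standard library are available. Lean on these libraries where they do the work, as an engineer would, in place of code of your own. Each camera call takes 0.05 s, during which the arm holds its last target. There are 200 camera calls.

### The job

Put the short paint jar with the black screw cap away in the open grey solvent cabinet: set it down gently, upright, on the cabinet floor next to the jar that is already in there. Then fold the door's locked stay at its knee so that the door sinks down onto its latch, and push the front edge of the door home until its spring tongue snaps in under the strike and the door stays fully shut by itself. Do not shift or knock over the mug and the tall jar on the desk, or tip the jar in the cabinet.

Things in the scene. Friction and masses are not known exactly. Their poses are not given: they have to be found in the camera images.
- solvent_cabinet: Grey sheet-steel cabinet fixed on the desk, 220 mm deep (x), 280 wide (y); front wall 125 mm high, back wall 205, walls 3 mm. Origin: centre of its underside, on the desk; -x is its front, +y its left, z up. Inner floor at z = 14 mm, free from x = -107 to 107 and y = -137 to 137 mm but for the jar in its back left corner. Its door hinges on the back wall and closes the sloping top.
- door_hinge (a point): Middle of the door's hinge axis, along the top of the cabinet's back wall (along the cabinet's y, at x = 110, z = 205 mm in the cabinet's frame).
- cabinet_door (a joint): Door angle (rad): 0 fully shut (sloping 20 degrees down to the front), 1.78 open at the start, 8 degrees forward of upright. Door 290 mm wide, 246 long, 6 thick, 0.9 kg; open, its edge is 450 mm above the desk. With the stay folded it sinks on a damper in about 3 s and rests ajar at about 0.09, tongue on the strike; its weight does not latch it.
- door_push (a point): Point to push: on the door's outer face, mid-width, 14 mm from its front edge, 232 mm from the hinge. Fully shut it is at x = -110, y = 0, z = 131 mm in the cabinet's frame; with the door resting ajar, about 21 mm higher. Pushing the ajar door down here to the stop takes 7 to 12 N until it snaps; touch it slowly.
- latch_tongue (a joint): How far the sprung tongue is pressed into the door (m): 0 fully out, up to 0.012. A 30 mm wide steel wedge under the middle of the door's front edge, sloped below, flat on top: the strike presses it in 9 mm as the door is pushed down, then it snaps out to 0 below. A black thumb slide (14 x 30, 8 mm high) on the door's outer face, 42 mm behind door_push, moves with it: keep off it.
- strike (a point): Middle of the strike: a 7 mm steel roller, 42 mm long along the cabinet's y, between two lugs inside the middle of the front wall, 8 mm below its top (x = -97, y = 0, z = 117 mm in the cabinet's frame).
- stay_pin (a point): Fixed lower pin of the folding stay, on the outside of the cabinet's right wall (x = -60, y = -150, z = 113 mm in the cabinet's frame). The stay is two flat steel links, 16 mm wide, 112 mm (lower) and 131 mm (upper, pinned to the door's edge), in the plane y = -148 to -157 mm, joined at the knee.
- stay_knee (a joint): Fold of the stay's knee (rad): 0 locked, 0.17 straight, growing as it folds; about 2.5 with the door shut. A spring in the knee holds it locked; let go below about 0.6 it goes back or stops there, beyond 0.8 (door below 1.65) the door's weight goes on folding it.
- stay_knob (a point): Middle of the black round knob on the knee, 18 mm diameter, 40 mm long along the cabinet's y (y = -156 to -196 mm). It moves on a circle of 112 mm about stay_pin: locked at x = 1, z = 207 mm in the cabinet's frame; pushed back and down (1 to 4 N) by x = 24, z = 187 to x = 36, z = 170 mm, where the door takes over and it runs down to x = 19, z = 34 mm, door shut.
- primer_jar: The paint jar to put away: grey jar with a black screw cap, 66 mm diameter, 70 mm high (cap 64 mm diameter, from 50 mm up), 0.1 to 0.2 kg. Origin: centre of its underside; z up along its axis. Stands on the desk to the left of the cabinet.
- green_jar: Clear glass jar with a green twist lid, 70 mm diameter, 90 mm high, standing in the back left corner of the cabinet (near x = 57, y = 91 mm in its frame); stays there. Origin: centre of its underside.
- orange_mug: Orange plastic mug, 69 mm diameter, 68 mm high, with a handle, on the desk left of the cabinet; leave it alone. Origin: centre of its underside.
- rinse_jar: Tall clear jar with a white lid, 69 mm diameter, 129 mm high, on the desk left of the cabinet; leave it alone. Origin: centre of its underside.
There are look-alikes about, which are no part of the job. What is shaped like the primer_jar but purple is not meant.

How it is judged:
By the outcome, as a careful person would: the job done as asked, in the order asked, and still so for the second after the job is handed in, with the robot touching nothing.
It also fails if it takes over 64 s, if anything falls off the work surface, if the arm or the gripper's body presses on something with over 40 N, if the wrist force passes 120 N, or if a joint passes its speed limit or range.

## Working session

There is one attempt and no reset: what is moved stays moved. The work goes in short steps, Python scripts to look and compute and a tool call to move; the robot and the scene stay as the last step left them, time stands still between calls to the robot, and variables do not carry over. Pictures are saved under pics/ and viewed, about 8 in all and at most 12, crops included, and the job is handed in when it is done.

Besides the shell and the picture viewer there is one more tool, called after "Call:" in YAML: its name, and indented under it one key for each argument. play_rows: Moves the arm, as the interface text tells. Its arguments: {"type":"object","properties":{"steps":{"type":"array","items":{"type":"array"}}},"required":["steps"]}

```bash
mkdir -p pics; ls; cat > h.py <<'E'
import numpy as np, cv2
from bench import robot
from scipy.spatial.transform import Rotation as R
def rot(a):
    a=np.array(a,float); return a if a.shape==(3,3) else R.from_quat(a).as_matrix()
def snap(n,f=None):
    c=robot.camera(n)
    if f: cv2.imwrite('pics/'+f,c['pixels'][:,:,::-1])
    return c
def ray(c,u,v):
    d=rot(c['attitude'])@np.linalg.solve(c['mtx'],[u,v,1.]); return np.array(c['eye']),d/np.linalg.norm(d)
def onz(c,u,v,z):
    o,d=ray(c,u,v); return o+d*(z-o[2])/d[2]
def tri(c1,p1,c2,p2):
    o1,d1=ray(c1,*p1);o2,d2=ray(c2,*p2)
    s=np.linalg.lstsq(np.stack([d1,-d2],1),o2-o1,rcond=None)[0]
    a=o1+d1*s[0];b=o2+d2*s[1]; return (a+b)/2,np.linalg.norm(a-b)
def proj(c,p):
    q=c['mtx']@(rot(c['attitude']).T@(np.array(p)-c['eye'])); return q[:2]/q[2]
E
python3 - <<'E'
from h import *
import pickle
cs={n:snap(n,n+'0.png') for n in('scene','top')}
pickle.dump(cs,open('cs.pkl','wb'))
for n,c in cs.items(): print(n,c['eye'],c['attitude'],c['mtx'])
s=robot.sense();print(s['tcp_pos'],s['tool_rot'],s['ft_force'],s['t'])
print(rot(s['tool_rot']).round(3))
E
```

```text
pics
scene [-0.1223702  -0.83025395  1.06064351] [ 0.8483756  -0.28061908  0.14678058 -0.42422546] [[511.70431927   0.         324.28566717]
 [  0.         511.70431927 239.20361015]
 [  0.           0.           1.        ]]
top [ 0.19890738 -0.05230868  1.49695167] [ 0.77910337 -0.61323006  0.07917035 -0.10333872] [[449.46404083   0.         321.3529255 ]
 [  0.         449.46404083 244.70298422]
 [  0.           0.           1.        ]]
[0.27155476 0.56245066 0.22793462] [ 0.68973036 -0.15779299  0.15760086 -0.68886528] [0.30466694 0.39704261 0.23224523] 0.1
[[ 0.901 -0.001  0.435]
 [-0.435 -0.001  0.901]
 [ 0.    -1.    -0.001]]
```

View pics/scene0.png

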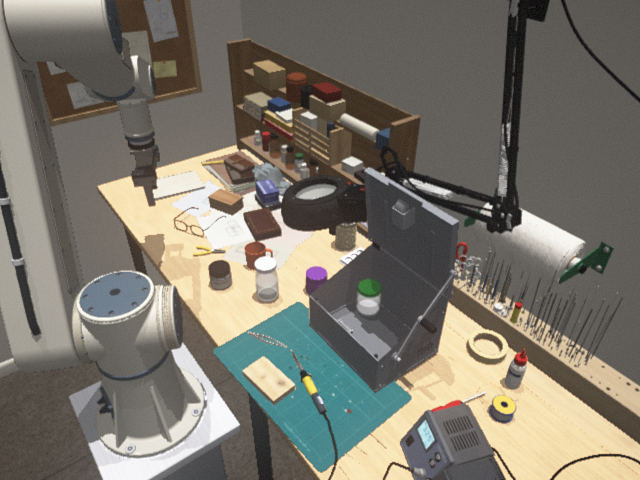

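View pics/top0.png

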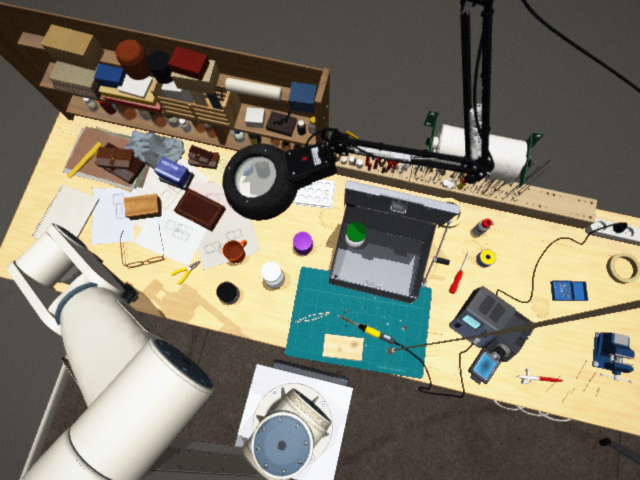

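The scene view shows the black-capped jar at (220,273), with the top view showing it at (228,293). Other jars in the scene view are purple (316,280), the white-lidded rinse jar (266,278), the mug (255,255) and a grey can (345,235). The primer jar should be the black-capped one, so I'll crop in to check that and the cabinet.

```bash
python3 - <<'E'
from h import *
import pickle
cs=pickle.load(open('cs.pkl','rb'))
a=cs['scene']['pixels'][160:400,190:470]; b=cs['top']['pixels'][170:310,200:470]
cr=lambda i,x0,y0,w,h,W,H: cv2.resize(i[y0:y0+h,x0:x0+w],(W,H),interpolation=cv2.INTER_CUBIC)
S,T=cs['scene']['pixels'],cs['top']['pixels']
im=np.zeros((600,800,3),np.uint8)
im[:300,:400]=cr(S,190,210,160,120,400,300)     # x2.5
im[300:,:400]=cr(T,205,215,120,90,400,300)      # x3.333
im[:300,400:]=cr(S,300,240,160,150,400,300)[:300]
im[300:,400:]=cr(T,320,180,160,120,400,300)     # x2.5
cv2.imwrite('pics/crop1.png',im[:,:,::-1])
E
```

```text
(no output)
```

View pics/crop1.png

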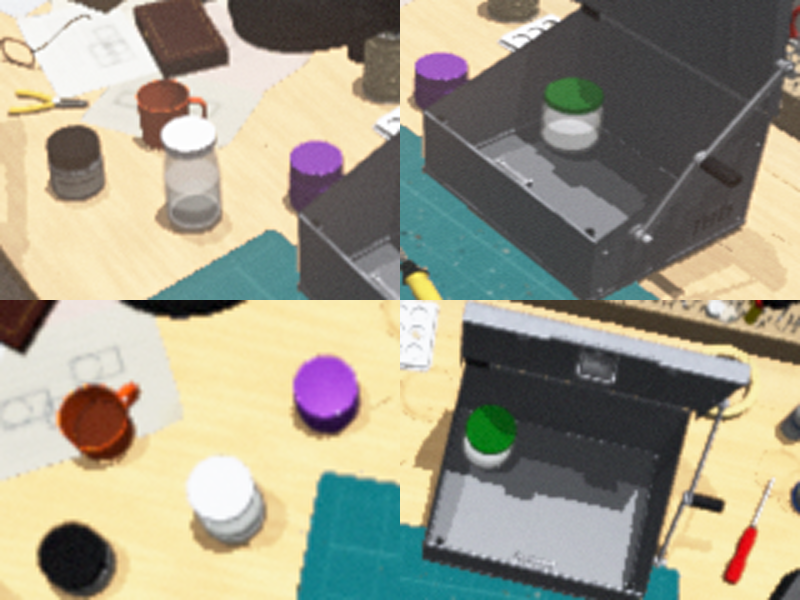

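```bash
python3 - <<'E'
from h import *
import pickle
cs=pickle.load(open('cs.pkl','rb'));S,T=cs['scene'],cs['top']
for n,s,t in [('cap',(219.6,269.2),(226.6,291.8)),('FL',(310.8,296),(330,278.8)),('FR',(378.8,360.5),(416.4,298.4)),('knob',(428,324.5),(442.5,260.4))]:
    p,e=tri(S,s,T,t);print(n,p.round(4),round(e,4))
print('cap z.07',onz(S,219.6,269.2,.07),onz(T,226.6,291.8,.07))
FL=onz(T,330,278.8,.125);FR=onz(T,416.4,298.4,.125);FLs=onz(S,310.8,296,.125);FRs=onz(S,378.8,360.5,.125)
print(FL,FR,np.linalg.norm(FL-FR),FLs,FRs,np.linalg.norm(FLs-FRs))
FL=(FL+FLs)/2;FR=(FR+FRs)/2
y=(FL-FR);y/=np.linalg.norm(y);x=np.array([y[1],-y[0],0]);yaw=np.arctan2(x[1],x[0])
o=(FL+FR)/2+x*.110;o[2]=0
M=np.stack([x,y,[0,0,1]],1)
print('o',o,'yaw',yaw)
def W(x,y,z):return o+M@[x,y,z]
# check predictions
for n,p in dict(knob=(.001,-.176,.207),pin=(-.06,-.157,.113),green=(.057,.091,.09),doorL=(.11-.246*np.sin(np.radians(8)),.145,.449),doorR=(.11-.246*np.sin(np.radians(8)),-.145,.449)).items():
    q=W(*p);print(n,q.round(3),proj(S,q).round(1),proj(T,q).round(1))
# refine: colour masks
for n,c in cs.items():
    i=cv2.cvtColor(c['pixels'],cv2.COLOR_RGB2HSV)
    for nm,lo,hi in [('green',(55,150,30),(70,255,255)),('purple',(130,100,40),(150,255,255)),('mug',(3,150,60),(10,255,220))]:
        m=cv2.inRange(i,lo,hi);k,l,st,ce=cv2.connectedComponentsWithStats(m)
        j=1+np.argsort(-st[1:,4])[:2];print(n,nm,[(st[q].tolist(),ce[q].round(1).tolist()) for q in j])
E
```

```text
cap [0.3465 0.3024 0.0607] 0.0002
FL [ 0.4557 -0.0144  0.1279] 0.0047
FR [ 0.4576 -0.2845  0.1268] 0.0021
knob [ 0.5677 -0.323   0.211 ] 0.0024
cap z.07 [0.34208209 0.29188812 0.07      ] [0.34567386 0.30006565 0.07      ]
[ 0.45413948 -0.01328303  0.125     ] [ 0.45699081 -0.28425408  0.125     ] 0.27098605279263965 [ 0.45982725 -0.01268583  0.125     ] [ 0.45971127 -0.28378946  0.125     ] 0.27110364722963626
o [ 0.5676658  -0.14794804  0.        ] yaw 0.005046048946079762
knob [ 0.57  -0.324  0.207] [429.2 325.5] [442.3 260.5]
pin [ 0.508 -0.305  0.113] [399.9 360. ] [425.3 284.5]
green [ 0.624 -0.057  0.09 ] [367.6 290.1] [354.8 233.9]
doorL [ 0.643 -0.003  0.449] [367.8 167.3] [345.1 181.8]
doorR [ 0.644 -0.293  0.449] [458.3 221.1] [460.  206.9]
scene green []
scene purple [([306, 267, 21, 14, 225], [316.0, 273.2]), ([318, 286, 1, 1, 1], [318.0, 286.0])]
scene mug [([287, 73, 20, 10, 117], [296.6, 76.3]), ([317, 82, 24, 12, 117], [327.4, 87.9])]
top green [([346, 222, 20, 19, 300], [355.9, 231.1]), ([429, 140, 3, 5, 5], [430.2, 142.0])]
top purple [([293, 232, 19, 23, 336], [302.3, 242.5])]
top mug [([176, 190, 47, 39, 741], [198.8, 208.4]), ([115, 39, 29, 26, 550], [129.0, 51.4])]
```

```bash
python3 - <<'E'
from h import *
import pickle
cs=pickle.load(open('cs.pkl','rb'));S,T=cs['scene'],cs['top']
print('rinse',onz(S,265.6,264,.129),onz(T,271.6,270.5,.129),tri(S,(265.6,264),T,(271.6,270.5)))
print('mug',onz(S,255.2,247,.068),onz(T,233.5,250,.068)); print('purple',onz(T,302.3,241,.07))
s=robot.sense();m=rot(s['tool_rot']);p=np.array(s['tcp_pos'])
im=S['pixels'].copy()
b=p-m[:,1]*.09
for a,col in((0,(255,0,0)),(2,(0,255,0))):
    q=[tuple(int(v) for v in proj(S,b+k*m[:,a])) for k in(-.095,.095)];cv2.line(im,*q,col,1)
t=S['pixels'][80:220,80:220]; t=np.hstack([t,im[80:220,80:220]])
w=snap('wrist')['pixels']
o=np.vstack([cv2.resize(t,(640,320),interpolation=cv2.INTER_CUBIC),cv2.resize(w,(373,280)) if 0 else np.hstack([cv2.resize(w,(373,280)),np.zeros((280,267,3),np.uint8)])])
cv2.imwrite('pics/grip.png',o[:,:,::-1])
E
```

```text
rinse [0.43099698 0.16840023 0.129     ] [0.43627823 0.16882023 0.129     ] (array([0.43456086, 0.17011826, 0.12670673]), np.float64(0.004599922278846571))
mug [0.48532194 0.32573941 0.068     ] [0.48371562 0.31835781 0.068     ]
purple [0.56586948 0.10608826 0.07      ]
```

View pics/grip.png

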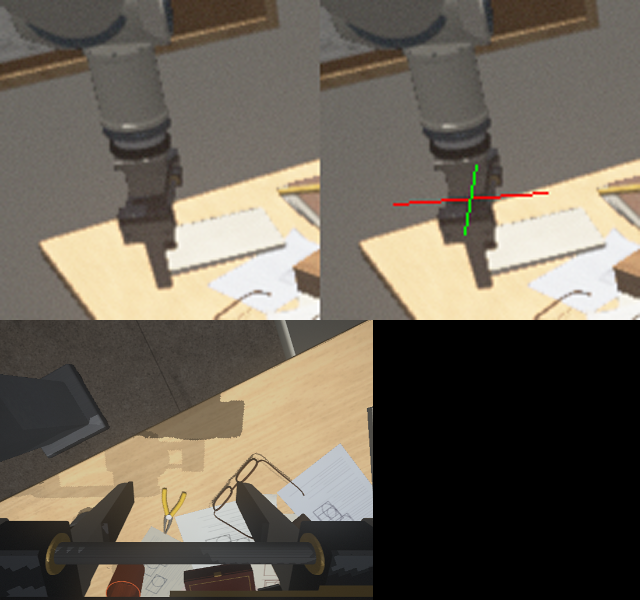

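The crop shows a grey jar with a black cap at scene pixel (220,269), which is the target. The gripper's wide side runs along the jaw axis (tool z). I'll move above the jar.

Call:
play_rows:
  steps:
    - [[4.5,1.0,-5.2],[0,0,0],0]
    - [[9.1,2.5,-10.4],[0,0,0],0]
    - [[13.6,4.0,-15.5],[0,0,0],0]
    - [[17,5.5,-19.5],[0,0,0],0]
    - [[18.2,5.8,-20.7],[0,0,0],0]
    - [[18.2,5.8,-20.7],[0,0,0],0]

```text
t: 0.9
tcp_pos: [0.3456, 0.2954, 0.1701]
tool_rot: [0.69, -0.159, 0.158, -0.689]
ft_force: [0.3, -0.0, -0.4]
grip_width: 1.002
```

```bash
python3 - <<'E'
from h import *
import pickle
c=snap('wrist');pickle.dump(c,open('w1.pkl','wb'))
s=robot.sense();print(s['tcp_pos'],s['ft_force'],s['t'],c['eye'],rot(c['attitude']).round(2).tolist())
im=c['pixels'].copy()
for z,r,col in((.07,.032,(255,0,0)),(0,.033,(0,255,0))):
  for a in np.linspace(0,6.28,40):
    u,v=proj(c,[.345+r*np.cos(a),.297+r*np.sin(a),z]);cv2.circle(im,(int(u),int(v)),1,col,-1)
cv2.imwrite('pics/w1.png',im[:,:,::-1])
E
```

```text
[0.34582862 0.29687134 0.17057977] [0.60098202 0.09337424 0.6089546 ] 0.95 [0.2724092  0.32988935 0.32619869] [[0.44, 0.86, 0.26], [0.9, -0.42, -0.13], [-0.0, 0.29, -0.96]]
```

View pics/w1.png

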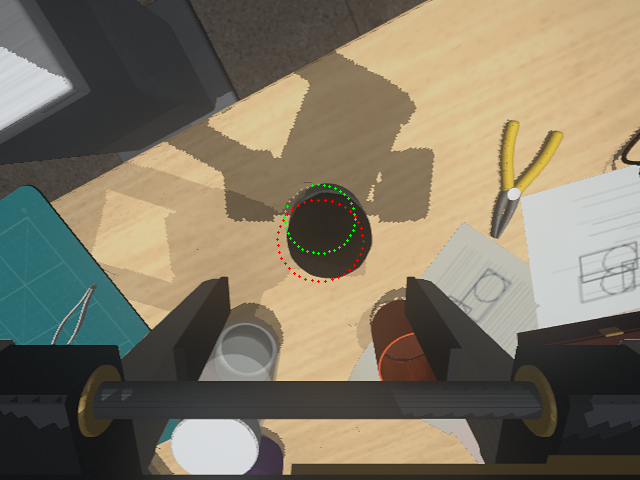

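The wrist view shows the cap disc at about x 288–371 with its lower edge at 278, so it is centred near (330,236). My prediction was (321,240). I'll compute the correction.

```bash
python3 - <<'E'
from h import *
import pickle
c=pickle.load(open('w1.pkl','rb'))
p=onz(c,330,236.5,.07);print(p)
g=cv2.cvtColor(c['pixels'],cv2.COLOR_RGB2GRAY)
m=(g<52).astype(np.uint8);k,l,st,ce=cv2.connectedComponentsWithStats(m);i=l[240,330];print(st[i],ce[i])
s=robot.sense();r=rot(s['tool_rot'])
t=np.array([p[0],p[1],.050]); print('tool shift cm to TCP z.050',(r.T@(t-s['tcp_pos'])*100).round(2), r.round(3).tolist())
E
```

```text
[0.3440777  0.30530738 0.07      ]
[ 287  193   84   76 4713] [329.55697008 229.36218969]
tool shift cm to TCP z.050 [-0.52 12.06  0.68] [[0.9, -0.0, 0.437], [-0.437, 0.0, 0.9], [-0.0, -1.0, -0.0]]
```

Call:
play_rows:
  steps:
    - [[-0.5,3,0.7],[0,0,0],0]
    - [[-0.5,7.5,0.7],[0,0,0],0]
    - [[-0.5,11,0.7],[0,0,0],0]
    - [[-0.5,12.7,0.7],[0,0,0],0]
    - [[-0.5,12.7,0.7],[0,0,0],0]
    - [[-0.5,12.7,0.7],[0,0,0],1]
    - [[-0.5,12.7,0.7],[0,0,0],1]
    - [[-0.5,12.7,0.7],[0,0,0],1]
    - [[-0.5,12.7,0.7],[0,0,0],1]
    - [[-0.5,12.7,0.7],[0,0,0],1]

```text
t: 2.2
tcp_pos: [0.3446, 0.3062, 0.0443]
tool_rot: [-0.689, 0.158, -0.158, 0.69]
ft_force: [-1.6, 1.0, 6.9]
grip_width: 0.715
```

Call:
play_rows:
  steps:
    - [[0,-3,0],[0,0,0],1]
    - [[0,-8,0],[0,0,0],1]
    - [[0,-13.5,0],[0,0,0],1]
    - [[3,-18,-2.4],[0,-0.1,0],1]
    - [[7.5,-20,-6],[0,-0.2,0],1]
    - [[12.2,-20,-9.8],[0,-0.3,0],1]
    - [[17,-20,-13.6],[0,-0.4,0],1]
    - [[21.8,-20,-17.4],[0,-0.452,0],1]
    - [[26.6,-20,-21.3],[0,-0.452,0],1]
    - [[31,-20,-25],[0,-0.452,0],1]

```text
t: 3.45
tcp_pos: [0.5151, -0.0564, 0.2438]
tool_rot: [-0.707, -0.001, 0.0, 0.707]
ft_force: [0.8, 1.2, -1.3]
grip_width: 0.71
```

```bash
python3 - <<'E'
from h import *
s=robot.sense();r=rot(s['tool_rot']);print(s['tcp_pos'],s['ft_force'],s['grip_width'],r.round(3).tolist())
print((r.T@(np.array([.5525,-.133,.18])-s['tcp_pos'])*100).round(2), R.from_matrix(r.T@np.array([[1,0,0],[0,0,1],[0,-1,0]])).as_rotvec())
E
```

```text
[ 0.51507995 -0.05638236  0.24376085] [ 0.83491968  1.24316297 -1.26969211] 0.7103320725252205 [[1.0, 0.0, -0.001], [0.001, 0.0, 1.0], [0.0, -1.0, 0.0]]
[ 3.73  6.38 -7.67] [-1.13990888e-05  1.48824879e-03  4.71152337e-04]
```

Call:
play_rows:
  steps:
    - [[2,0,-4],[0,0,0],1]
    - [[3.7,0,-7],[0,0,0],1]
    - [[3.7,3,-7.7],[0,0,0],1]
    - [[3.7,7,-7.7],[0,0,0],1]
    - [[3.7,7,-7.7],[0,0,0],1]

```text
t: 4.08
tcp_pos: [0.5494, -0.1308, 0.1711]
tool_rot: [-0.707, 0.001, 0.003, 0.708]
ft_force: [0.4, 0.5, -0.7]
grip_width: 0.716
```

```bash
python3 - <<'E'
from h import *
c=snap('wrist');d=snap('scene');s=robot.sense();print(s['tcp_pos'],s['ft_force'],s['grip_width'])
o=np.hstack([cv2.resize(c['pixels'],(400,300)),cv2.resize(d['pixels'][210:360,270:470],(400,300),interpolation=cv2.INTER_CUBIC)])
cv2.imwrite('pics/w2.png',o[:,:,::-1])
E
```

```text
[ 0.55198504 -0.13108332  0.17439949] [ 0.36075741  0.50100163 -0.28940126] 0.7086899573387868
```

View pics/w2.png

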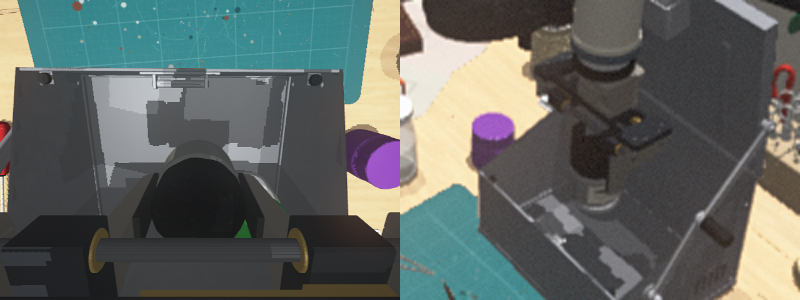

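The wrist view shows the jar held and clear of all the walls. In the scene crop it hangs upright over the free floor, with the green jar behind it.

Call:
play_rows:
  steps:
    - [[0,3,0],[0,0,0],1]
    - [[0,7,0],[0,0,0],1]
    - [[0,9.5,0],[0,0,0],1]
    - [[0,10.5,0],[0,0,0],1]
    - [[0,10.9,0],[0,0,0],1]
    - [[0,11.2,0],[0,0,0],1]
    - [[0,11.3,0],[0,0,0],1]
    - [[0,11.3,0],[0,0,0],1]

```text
t: 5.18
tcp_pos: [0.5521, -0.1311, 0.061]
tool_rot: [0.707, 0.001, -0.001, -0.707]
ft_force: [-0.1, 0.6, -0.4]
grip_width: 0.712
```

Call:
play_rows:
  steps:
    - [[0,0.1,0],[0,0,0],1]
    - [[0,0.2,0],[0,0,0],1]
    - [[0,0.25,0],[0,0,0],1]
    - [[0,0.25,0],[0,0,0],1]

```text
t: 5.68
tcp_pos: [0.5518, -0.1311, 0.0584]
tool_rot: [0.707, 0.001, -0.001, -0.707]
ft_force: [-1.5, -0.5, 3.9]
grip_width: 0.71
```

Call:
play_rows:
  steps:
    - [[0,0,0],[0,0,0],0.1]
    - [[0,0,0],[0,0,0],0.1]
    - [[0,0,0],[0,0,0],0.1]
    - [[0,0,0],[0,0,0],0.1]
    - [[0,-2,0],[0,0,0],0.1]
    - [[0,-6,0],[0,0,0],0.1]
    - [[0,-11,0],[0,0,0],0.1]
    - [[0,-17,0],[0,0,0],0.1]
    - [[0,-21,0],[0,0,0],0.1]
    - [[0,-21,0],[0,0,0],0.1]

```text
t: 6.92
tcp_pos: [0.5536, -0.1315, 0.2717]
tool_rot: [0.708, 0.003, 0.001, -0.707]
ft_force: [-0.0, 0.3, -0.1]
grip_width: 0.903
```

```bash
python3 - <<'E'
from h import *
c=snap('wrist');d=snap('scene');s=robot.sense();print(s['t'],s['tcp_pos'],s['ft_force'],s['grip_width'],s['joints'])
o=np.hstack([cv2.resize(c['pixels'],(400,300)),cv2.resize(d['pixels'][210:360,270:470],(400,300),interpolation=cv2.INTER_CUBIC)])
cv2.imwrite('pics/w3.png',o[:,:,::-1])
E
```

```text
7.025 [ 0.5515781  -0.13098646  0.26779625] [ 0.14961247 -0.16344629 -1.40885071] 0.9007479079640126 [-2.35830006e-01  2.26844197e-01  1.71637341e+00  4.79420465e-05
  1.19831922e+00 -1.80883940e+00]
```

View pics/w3.png

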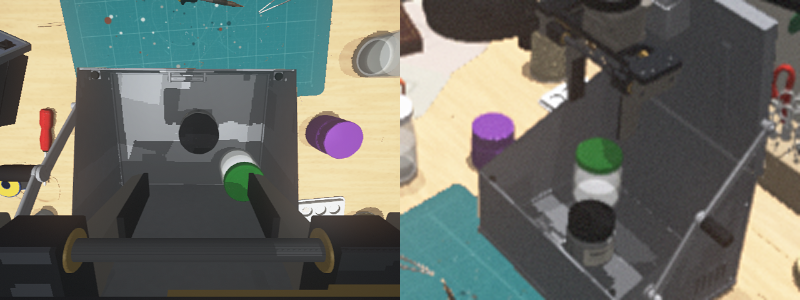

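The primer jar stands upright on the floor at left-panel pixel (198,132), in front of the green jar at (240,178). The right panel agrees. Next I'll fold the stay, using closed fingers tilted 25° with the body outboard and the jaw axis along x.

```bash
cat >> h.py <<'E'
def rel(p,M):
    s=robot.sense();r=rot(s['tool_rot'])
    return (r.T@(np.array(p)-s['tcp_pos'])*100).round(2), R.from_matrix(r.T@M).as_rotvec().round(3)
def tilt(a):
    return R.from_euler('x',a,degrees=True).as_matrix()@np.array([[0,0,1],[-1,0,0],[0,-1,0.]])
E
python3 - <<'E'
from h import *
print(tilt(25).round(2).tolist())
print(rel([.552,-.2,.30],tilt(25)),rel([.49,-.335,.30],tilt(25)))
E
```

```text
[[0.0, 0.0, 1.0], [-0.91, 0.42, 0.0], [-0.42, -0.91, 0.0]]
(array([ 0.03, -3.22, -6.9 ]), array([0.343, 1.546, 0.342])) (array([ -6.2 ,  -3.22, -20.39]), array([0.343, 1.546, 0.342]))
```

Call:
play_rows:
  steps:
    - [[-0.4,-2,-1.5],[0.034,0.155,0.034],1]
    - [[-1.2,-3.2,-4],[0.069,0.309,0.068],1]
    - [[-1.9,-3.2,-6.5],[0.103,0.464,0.103],1]
    - [[-2.6,-3.2,-9],[0.137,0.618,0.137],1]
    - [[-3.3,-3.2,-11.5],[0.172,0.773,0.171],1]
    - [[-4,-3.2,-14],[0.206,0.928,0.205],1]
    - [[-4.8,-3.2,-16.3],[0.24,1.082,0.239],1]
    - [[-5.5,-3.2,-18.5],[0.274,1.237,0.274],1]
    - [[-6.2,-3.2,-20.4],[0.309,1.391,0.308],1]
    - [[-6.2,-3.2,-20.4],[0.343,1.546,0.342],1]

```text
t: 8.28
tcp_pos: [0.4892, -0.336, 0.2975]
tool_rot: [-0.378, 0.6, -0.38, 0.594]
ft_force: [0.5, 0.4, 0.8]
grip_width: 0.001
```

```bash
python3 - <<'E'
from h import *
s=robot.sense();print(s['t'],s['tcp_pos'],s['joints'],s['grip_width'],rot(s['tool_rot']).round(2).tolist())
print(rel([.522,-.326,.198],tilt(25)),rel([.582,-.326,.163],tilt(25)))
E
```

```text
8.275 [ 0.48922889 -0.33604957  0.29747425] [-0.78107058  0.42250713  1.44874372  0.30678011  1.59000447 -0.81694373] 0.0014484793417807581 [[-0.01, -0.0, 1.0], [-0.9, 0.43, -0.01], [-0.43, -0.9, -0.0]]
(array([3.3 , 9.43, 3.31]), array([ 0.001, -0.008, -0.004])) (array([ 4.74, 12.59,  9.33]), array([ 0.001, -0.008, -0.004]))
```

Call:
play_rows:
  steps:
    - [[1,3.5,1.2],[0,0,0],1]
    - [[2.3,7,2.4],[0,0,0],1]
    - [[3.3,9.4,3.3],[0,0,0],1]
    - [[3.3,9.4,3.3],[0,0,0],1]

```text
t: 8.78
tcp_pos: [0.5219, -0.3238, 0.1972]
tool_rot: [-0.38, 0.599, -0.378, 0.596]
ft_force: [0.3, 0.3, 0.9]
grip_width: 0.009
```

```bash
python3 - <<'E'
from h import *
d=snap('scene');t=snap('top');s=robot.sense();print(s['t'],s['tcp_pos'],s['ft_force'])
o=np.hstack([cv2.resize(d['pixels'][230:380,320:520],(400,300),interpolation=cv2.INTER_CUBIC),cv2.resize(t['pixels'][170:320,320:520],(400,300),interpolation=cv2.INTER_CUBIC)])
cv2.imwrite('pics/k1.png',o[:,:,::-1])
print(rel([.582,-.326,.163],tilt(25)))
E
```

```text
8.875 [ 0.52283136 -0.32507862  0.20040556] [ 0.06115046 -0.0052158   0.33236991]
(array([1.66, 3.34, 5.92]), array([ 0.001, -0.001, -0.002]))
```

View pics/k1.png

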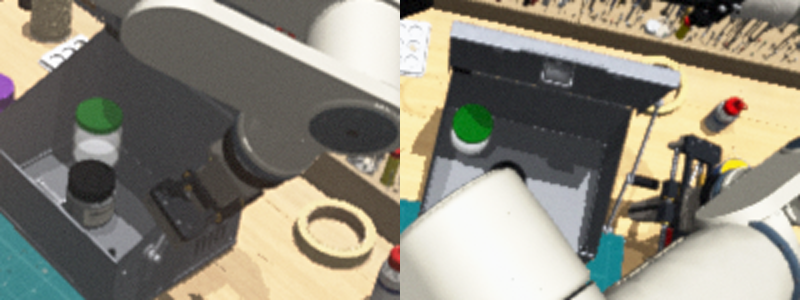

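The finger stands just in front of the knob, which is at top panel (643,182), and clear of the links. I'll push back and down.

Call:
play_rows:
  steps:
    - [[0.25,0.5,1],[0,0,0],1]
    - [[0.5,1,1.9],[0,0,0],1]
    - [[0.7,1.4,2.5],[0,0,0],1]
    - [[0.9,1.7,3.1],[0,0,0],1]
    - [[1.0,2.0,3.6],[0,0,0],1]
    - [[1.1,2.3,4.1],[0,0,0],1]

```text
t: 9.62
tcp_pos: [0.5635, -0.3257, 0.1745]
tool_rot: [-0.38, 0.597, -0.379, 0.596]
ft_force: [-5.5, -1.6, -3.3]
grip_width: 0.006
```

Call:
play_rows:
  steps:
    - [[0.15,0.3,0.5],[0,0,0],1]
    - [[0.3,0.6,1.0],[0,0,0],1]
    - [[0.4,0.9,1.5],[0,0,0],1]
    - [[0.5,1.1,2.0],[0,0,0],1]

```text
t: 10.12
tcp_pos: [0.5773, -0.3255, 0.1591]
tool_rot: [-0.383, 0.601, -0.376, 0.593]
ft_force: [-28.5, -5.5, -15.0]
grip_width: 0.005
```

```bash
python3 - <<'E'
from h import *
d=snap('scene');t=snap('top');s=robot.sense();print(s['t'],s['tcp_pos'],s['ft_force'])
o=np.hstack([cv2.resize(d['pixels'][180:380,320:520],(400,400),interpolation=cv2.INTER_CUBIC),cv2.resize(t['pixels'][150:350,320:520],(400,400),interpolation=cv2.INTER_CUBIC)])
cv2.imwrite('pics/k2.png',o[:,:,::-1])
E
```

```text
10.225 [ 0.57889577 -0.32484337  0.15949036] [-14.43313095   1.0520044   -7.26486512]
```

View pics/k2.png

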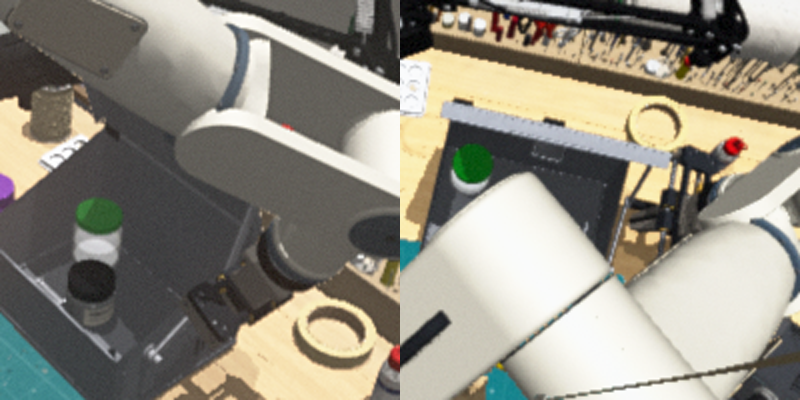

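Call:
play_rows:
  steps:
    - [[0,0,0],[0,0,0],1]
    - [[0,0,0],[0,0,0],1]

```text
t: 10.48
tcp_pos: [0.5825, -0.3249, 0.162]
tool_rot: [-0.38, 0.598, -0.378, 0.596]
ft_force: [-3.4, 0.3, -3.2]
grip_width: 0.006
```

Call:
play_rows:
  steps:
    - [[0.05,0.1,0.2],[0,0,0],1]
    - [[0.1,0.2,0.4],[0,0,0],1]
    - [[0.15,0.3,0.6],[0,0,0],1]
    - [[0.15,0.3,0.6],[0,0,0],1]

```text
t: 10.98
tcp_pos: [0.5886, -0.3249, 0.1585]
tool_rot: [-0.38, 0.598, -0.378, 0.596]
ft_force: [-4.0, 0.4, -1.9]
grip_width: 0.003
```

```bash
python3 - <<'E'
from h import *
d=snap('scene');t=snap('top');s=robot.sense();print(s['t'],s['tcp_pos'],s['ft_force'])
o=np.hstack([cv2.resize(d['pixels'][180:380,320:520],(400,400),interpolation=cv2.INTER_CUBIC),cv2.resize(t['pixels'][150:350,320:520],(400,400),interpolation=cv2.INTER_CUBIC)])
cv2.imwrite('pics/k3.png',o[:,:,::-1])
E
```

```text
11.075 [ 0.58985329 -0.32525045  0.15935499] [-1.13659115  0.64474633 -0.97641609]
```

View pics/k3.png

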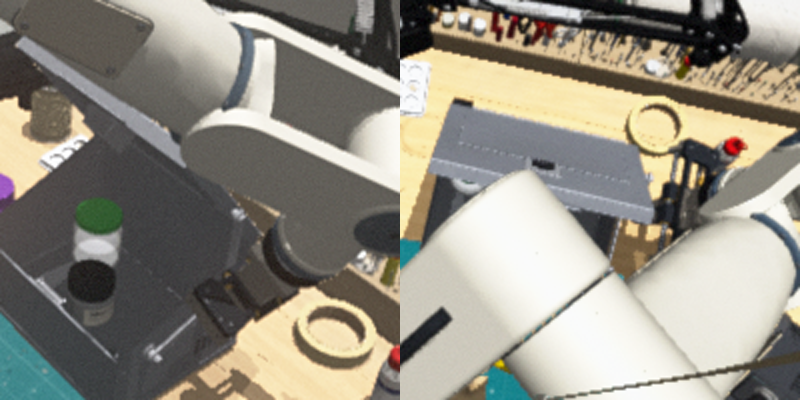

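The door is now sinking by itself (top panel, edge near y=200) and the contact force is about 1 N. I'll back off along the tool axis while it settles.

Call:
play_rows:
  steps:
    - [[1,-2,0],[0,0,0],1]
    - [[2,-6,0],[0,0,0],1]
    - [[3,-10,0],[0,0,0],1]
    - [[3,-14,0],[0,0,0],1]
    - [[3,-17,0],[0,0,0],1]
    - [[3,-17,0],[0,0,0],1]
    - [[3,-17,0],[0,0,0],1]
    - [[3,-17,0],[0,0,0],1]
    - [[3,-17,0],[0,0,0],1]
    - [[3,-17,0],[0,0,0],1]

```text
t: 12.32
tcp_pos: [0.5902, -0.4244, 0.3009]
tool_rot: [-0.38, 0.597, -0.38, 0.596]
ft_force: [0.1, -0.1, 1.1]
grip_width: 0.009
```

Call:
play_rows:
  steps:
    - [[0,0,0],[0,0,0],1]
    - [[0,0,0],[0,0,0],1]
    - [[0,0,0],[0,0,0],1]
    - [[0,0,0],[0,0,0],1]
    - [[0,0,0],[0,0,0],1]
    - [[0,0,0],[0,0,0],1]
    - [[0,0,0],[0,0,0],1]
    - [[0,0,0],[0,0,0],1]
    - [[0,0,0],[0,0,0],1]
    - [[0,0,0],[0,0,0],1]

```text
t: 13.58
tcp_pos: [0.5902, -0.4247, 0.3014]
tool_rot: [-0.38, 0.596, -0.38, 0.596]
ft_force: [0.1, -0.5, 0.6]
grip_width: -0.001
```

```bash
python3 - <<'E'
from h import *
s=robot.sense();print(s['t'],s['tcp_pos'],s['ft_force'],s['joints'])
D=np.array([[1,0,0],[0,0,1],[0,-1,0.]])   # jaw along y, down
F=np.array([[0,0,1],[-1,0,0],[0,-1,0.]])
for p in([.456,-.148,.28],):
  print(rel(p,D),rel(p,F))
E
```

```text
13.575 [ 0.59020503 -0.42467406  0.3013643 ] [ 0.13817298 -0.4956918   0.58619047] [-0.77049534  0.64493205  1.07986844  0.31214577  1.72332107 -0.77039613]
(array([-24.16,  13.63, -13.43]), array([-0.342, -1.544, -0.342])) (array([-24.16,  13.63, -13.43]), array([-0.   , -0.   , -0.437]))
```

Call:
play_rows:
  steps:
    - [[-4,1,-2],[0,0,-0.1],1]
    - [[-8,3,-4.5],[0,0,-0.2],1]
    - [[-12,5.5,-7],[0,0,-0.3],1]
    - [[-16,8,-9.5],[0,0,-0.4],1]
    - [[-20,11,-12],[0,0,-0.437],1]
    - [[-24.2,13.6,-13.5],[0,0,-0.437],1]
    - [[-24.2,13.6,-13.5],[0,0,-0.437],1]
    - [[-24.2,13.6,-13.5],[0,0,-0.437],1]

```text
t: 14.58
tcp_pos: [0.4559, -0.1481, 0.281]
tool_rot: [0.5, -0.499, 0.501, -0.5]
ft_force: [-0.7, 0.5, 1.2]
grip_width: 0.006
```

```bash
python3 - <<'E'
from h import *
import pickle
d=snap('scene');t=snap('top');w=snap('wrist');s=robot.sense();print(s['t'],s['tcp_pos'],s['ft_force'],rot(s['tool_rot']).round(3).tolist())
pickle.dump((d,t,w),open('p.pkl','wb'))
o=np.hstack([cv2.resize(d['pixels'][200:400,280:480],(400,400),interpolation=cv2.INTER_CUBIC),cv2.resize(w['pixels'],(400,300),interpolation=cv2.INTER_AREA)[np.clip(np.arange(400),0,299)]])
cv2.imwrite('pics/d1.png',o[:,:,::-1])
F=np.array([[0,0,1],[-1,0,0],[0,-1,0.]])
print(rel([.454,-.148,.17],F))
print('wrist px of push pt ajar, slide, edge', proj(w,[.457,-.148,.152]),proj(w,[.497,-.148,.17]),proj(w,[.444,-.148,.147]))
E
```

```text
14.725 [ 0.4558985  -0.14886243  0.28060792] [ 0.66509412 -0.93439907  1.30365583] [[-0.001, 0.0, 1.0], [-1.0, -0.001, -0.001], [0.001, -1.0, 0.0]]
(array([-0.09, 11.06, -0.19]), array([-0.   , -0.001,  0.001]))
wrist px of push pt ajar, slide, edge [318.20825473 231.02808913] [369.60291916 237.28085718] [302.73352474 229.41782449]
```

View pics/d1.png

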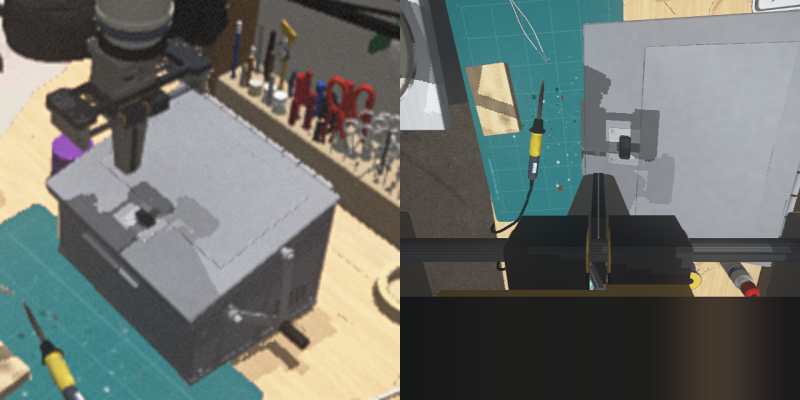

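The door rests ajar. The slide is at wrist-panel (624,147) and the front edge at panel x≈583, about 3 mm forward of my model. I'll lower the fingers at x≈0.446, well clear of the slide.

Call:
play_rows:
  steps:
    - [[0,3,-0.5],[0,0,0],1]
    - [[0,7,-1],[0,0,0],1]
    - [[0,9.5,-1],[0,0,0],1]
    - [[0,10.4,-1],[0,0,0],1]
    - [[0,10.8,-1],[0,0,0],1]
    - [[0,11.1,-1],[0,0,0],1]
    - [[0,11.3,-1],[0,0,0],1]
    - [[0,11.5,-1],[0,0,0],1]
    - [[0,11.5,-1],[0,0,0],1]

```text
t: 15.85
tcp_pos: [0.4457, -0.1479, 0.1658]
tool_rot: [0.5, -0.5, 0.5, -0.5]
ft_force: [0.4, -1.6, 2.5]
grip_width: 0.006
```

Call:
play_rows:
  steps:
    - [[0,0.15,0],[0,0,0],1]
    - [[0,0.3,0],[0,0,0],1]
    - [[0,0.45,0],[0,0,0],1]
    - [[0,0.6,0],[0,0,0],1]
    - [[0,0.75,0],[0,0,0],1]
    - [[0,0.9,0],[0,0,0],1]
    - [[0,1.05,0],[0,0,0],1]
    - [[0,1.2,0],[0,0,0],1]

```text
t: 16.85
tcp_pos: [0.4482, -0.1481, 0.1553]
tool_rot: [0.499, -0.498, 0.502, -0.501]
ft_force: [2.5, 3.7, 13.9]
grip_width: 0.008
```

Call:
play_rows:
  steps:
    - [[0,0.15,0],[0,0,0],1]
    - [[0,0.3,0],[0,0,0],1]
    - [[0,0.45,0],[0,0,0],1]
    - [[0,0.6,0],[0,0,0],1]
    - [[0,0.6,0],[0,0,0],1]

```text
t: 17.48
tcp_pos: [0.445, -0.1478, 0.1471]
tool_rot: [-0.5, 0.5, -0.5, 0.5]
ft_force: [-0.1, -0.3, -0.4]
grip_width: 0.001
```

Call:
play_rows:
  steps:
    - [[0,0.15,0],[0,0,0],1]
    - [[0,0.3,0],[0,0,0],1]
    - [[0,0.45,0],[0,0,0],1]
    - [[0,0.45,0],[0,0,0],1]

```text
t: 17.98
tcp_pos: [0.4456, -0.148, 0.1441]
tool_rot: [0.5, -0.5, 0.5, -0.5]
ft_force: [-4.8, 1.6, 17.9]
grip_width: 0.005
```

The force fell to zero and then rose stiffly, which fits a snap followed by the stop. I'll retract and check.

Call:
play_rows:
  steps:
    - [[0,-1,0],[0,0,0],1]
    - [[0,-4,0],[0,0,0],1]
    - [[0,-9,0],[0,0,0],1]
    - [[0,-13.2,1],[0,0,0],1]
    - [[0,-13.2,1],[0,0,0],1]
    - [[0,-13.2,1],[0,0,0],1]
    - [[0,-13.2,1],[0,0,0],1]

```text
t: 18.85
tcp_pos: [0.4544, -0.1475, 0.2736]
tool_rot: [-0.5, 0.501, -0.499, 0.499]
ft_force: [-0.3, -0.5, -0.1]
grip_width: 0.007
```

```bash
python3 - <<'E'
from h import *
import pickle
d0,t0,w0=pickle.load(open('p.pkl','rb'))
d=snap('scene');w=snap('wrist');s=robot.sense();print(s['t'],s['tcp_pos'],s['ft_force'])
print(np.linalg.norm(w['eye']-w0['eye']))
for x in(.4365,.439,.4457):print(proj(w,[x,-.148,.127]),proj(w,[x,-.148,.147]))
up=lambda c:cv2.resize(c['pixels'][260:410,290:440],(400,300) if 0 else (400,400),interpolation=cv2.INTER_CUBIC)
o=np.hstack([up(d0),up(d)])
f=lambda c:cv2.resize(c['pixels'][140:300,200:480],(400,200))
o=np.vstack([o,np.hstack([f(w0),f(w)])])
cv2.imwrite('pics/e1.png',o[:,:,::-1])
E
```

```text
18.95 [ 0.45460685 -0.14762689  0.27382215] [ 0.24481766 -0.13907454  0.52418744]
0.007172001167235473
[297.04728934 227.01215595] [295.65053729 233.27758724]
[299.89857817 227.01755735] [298.68746515 233.28352502]
[307.54081027 227.03203458] [306.82731448 233.29943999]
```

View pics/e1.png

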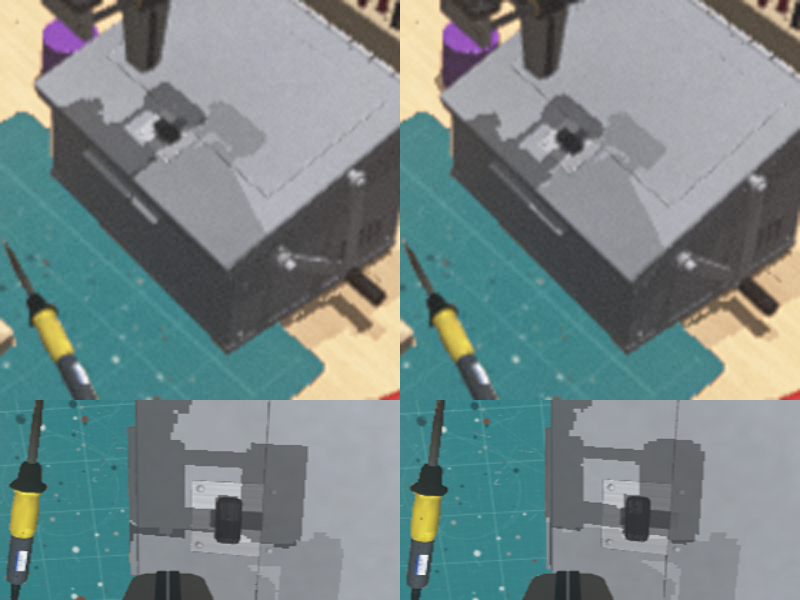

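The door's front-right corner dropped from panel (230,270) to (230,283). The slide is back where it belongs and the knob is lower. I'll compare that drop with the model and confirm the door holds still.

```bash
python3 - <<'E'
from h import *
import pickle
d0,_,_=pickle.load(open('p.pkl','rb'))
d=snap('scene')
def corner(a,y=-.145):
    th=np.radians(20)-a;L=.246; return np.array([.566+.110-L*np.cos(th)-.0*np.sin(th), -.148+y, .205-L*np.sin(th)+.006])
for a in(.09,.045,.02,0):print(a,proj(d,corner(a)).round(2),((proj(d,corner(a))-[290,260])*2.667).round(1))
# measured shift of textureless front lip: template match of the corner patch
g0,g1=[cv2.cvtColor(c['pixels'],cv2.COLOR_RGB2GRAY) for c in(d0,d)]
u=4;G0,G1=[cv2.resize(g,None,fx=u,fy=u,interpolation=cv2.INTER_CUBIC) for g in(g0,g1)]
def m(x,y,h=9):
    t=G0[(y-h)*u:(y+h)*u,(x-h)*u:(x+h)*u];S=G1[(y-h-10)*u:(y+h+14)*u,(x-h-10)*u:(x+h+10)*u]
    r=cv2.matchTemplate(S,t,cv2.TM_CCOEFF_NORMED);_,v,_,l=cv2.minMaxLoc(r);return (l[0]/u-10,l[1]/u-10,round(v,2))
print('FR corner shift',m(376,361),'slide',m(353,309),'FL',m(305,292))
E
```

```text
0.09 [375.18 360.81] [227.2 268.9]
0.045 [375.87 363.25] [229.  275.4]
0.02 [376.31 364.54] [230.2 278.8]
0 [376.7  365.53] [231.2 281.4]
FR corner shift (1.25, 4.25, 0.99) slide (0.75, 4.0, 0.95) FL (1.0, 3.25, 0.79)
```

Call:
play_rows:
  steps:
    - [[0,-2,0],[0,0,0],1]
    - [[0,-5,0],[0,0,0],1]
    - [[0,-5,0],[0,0,0],1]
    - [[0,-5,0],[0,0,0],1]
    - [[0,-5,0],[0,0,0],1]
    - [[0,-5,0],[0,0,0],1]
    - [[0,-5,0],[0,0,0],1]
    - [[0,-5,0],[0,0,0],1]

```text
t: 20.0
tcp_pos: [0.4553, -0.1478, 0.3248]
tool_rot: [0.5, -0.5, 0.5, -0.5]
ft_force: [-0.3, -0.1, -0.1]
grip_width: 0.002
```

```bash
python3 - <<'E'
from h import *
import pickle
d0,_,_=pickle.load(open('p.pkl','rb'));cs=pickle.load(open('cs.pkl','rb'))
d=snap('scene');t=snap('top');u=4
def m(A,B,x,y,h=9):
    G0,G1=[cv2.resize(cv2.cvtColor(c['pixels'],cv2.COLOR_RGB2GRAY),None,fx=u,fy=u,interpolation=cv2.INTER_CUBIC) for c in(A,B)]
    q=G0[(y-h)*u:(y+h)*u,(x-h)*u:(x+h)*u];S=G1[(y-h-10)*u:(y+h+14)*u,(x-h-10)*u:(x+h+10)*u]
    r=cv2.matchTemplate(S,q,cv2.TM_CCOEFF_NORMED);_,v,_,l=cv2.minMaxLoc(r);return (l[0]/u-10,l[1]/u-10,round(v,2))
print('door corner',m(d0,d,376,361),'rinse',m(cs['scene'],d,266,275,12),m(cs['top'],t,272,272,12),'mug',m(cs['scene'],d,255,255),m(cs['top'],t,233,252,12))
E
```

```text
door corner (1.25, 4.5, 0.99) rinse (0.0, 0.0, 1.0) (0.0, 0.0, 1.0) mug (0.0, 0.0, 1.0) (0.0, 0.0, 1.0)
```

```bash
python3 -c "
from bench import robot
print(robot.sign_off())"
```

```text
the job is handed in; nothing more can be done
None
```

The job is handed in at about 20 s of the 64 s allowed: the jar is in the cabinet, and the door is shut and staying shut by itself.

- **Jar:** the black-capped primer jar was set down with about 4 N of contact. The pictures taken before the door closed show it upright on the cabinet floor, in front of the green jar, which was still standing.
- **Stay:** I pushed the knob back and down with closed fingers until the door took over and sank ajar. The wrist force briefly reached about 29 N during this push, because I pushed fairly fast; it fell to about 3 N when I held still.
- **Latch:** pressing the front edge took up to about 14 N at the readings, slightly above the 7 to 12 N you gave. The force then dropped to zero and rose stiffly to about 18 N against the stop.
- **Door check:** the door's front corner moved (1.25, 4.25–4.5) px between the ajar and shut pictures. Full closure predicts (1.5, 4.7) px, so they agree within measuring error. It did not spring back over about the next second with the arm clear.
- **Mug and tall jar:** template matching showed zero shift for both, in both camera views.
- **Not checked:** the tongue itself can't be seen, so I inferred that it latched from the force drop and the door staying down. I also couldn't see the two jars inside once the door was closed.

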